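Open the ratchet bookend on the drive shelf

TASK

Make room for another drive in the ratchet bookend on the bamboo shelf: with the fingertips press down the release pad on its sliding jaw and, keeping it pressed, push the jaw back along its bar, away from the two standing drives, as far as it goes; then let go. Pinch and lift nothing, leave both drives standing where they are between the jaws, and do not disturb the other things on the shelf.

Things in the scene. Friction and masses are not known exactly. Their poses are not given: they have to be found in the camera images.
- bookend: ratchet bookend, fixed on the shelf: steel base plate 153 (x) by 325 mm (y), an 80 mm tall fixed jaw at its +y end (inner face at y = +120), a steel bar along y at x = +45 (14 mm wide, z 20 to 30, saw teeth underneath), 40 mm tall end blocks. Origin: on the shelf top, 45 mm above the work surface. Own -y is 'back', away from fixed jaw and drives. Place and yaw vary.
- jaw (a joint): travel of the sliding jaw in m: 0 = nearest the fixed jaw (50 mm opening), 0.142 = fully back, its carriage against the end block. Starts at 0 to 0.03. Unless the release is pressed the ratchet stops it going back (6 mm teeth); pressed, it slides with about 2 N. It is an upright plate with, behind it, a charcoal carriage 38 mm wide, 78 mm long astride the bar, deck 36 mm above the shelf.
- release (a joint): how far the release pad is pressed down in m: 0 = up, 0.009 = fully down. Sprung: about 2 N to start, 5.3 N fully down. The ratchet is free beyond 0.0035; press fully down to be safe. When let go it springs up and rests at 0 to 0.0035, as the pawl meets the teeth.
- release_top (a point): centre of the top of the release pad, a grey ribbed pad 30 (x) by 52 mm (y) on the jaw's carriage, standing 11 mm proud of its deck, 47 mm above the shelf when up, over the bar, 39 mm behind the jaw's face; rides with the jaw. Axes as the bookend's.
- thumb_stop (a point): point on the inner (+y) face of the thumb stop, 60 mm above the shelf: an upright charcoal lug 38 mm wide, 8 mm thick, top 68 mm above the shelf, at the back end of the carriage, 33 mm behind the pad's centre. A fingertip on the pad bears against it to push the jaw back. Free space between jaw plate and stop, along the bar: 66 mm.
- jaw_face (a point): point on the rubber face of the sliding jaw's plate (faces own +y, to the drives), 41 mm above the shelf, 60 mm to the robot's side (-x) of the bar; the plate is 133 mm wide, 6 mm thick, its top 80 mm above the shelf.
- bar_end (a point): top of the end block at the bar's -y end, on the face that the carriage meets when fully back; 40 mm above the shelf; the block is 34 (x) by 14 mm (y).
- silicone_case_mid (a point): centre of the blue ribbed silicone drive case, 112 mm (x) by 22 mm (y) by 78 mm tall, about 0.2 kg, standing loose on edge between the jaws; either drive may be the one next to the fixed jaw. Leave it standing.
- metal_drive_mid (a point): centre of the smooth aluminium drive, 110 mm (x) by 20 mm (y) by 76 mm tall, about 0.25 kg, standing loose on edge between the jaws. Leave it standing.
- drive_tower: charcoal plastic drive tower 190 mm deep (x), 126 mm wide (y), 132 mm tall, fixed, on the left of the shelf; origin under its centre. Leave alone.
- bay0 (a joint): upper sliding bay of the tower, 0 = shut, opens towards the robot (m). Leave shut.
- bay1 (a joint): lower sliding bay of the tower, 0 = shut, opens towards the robot (m). Leave shut.
- magnet_tray: round stainless steel magnet tray, 120 mm across, 24 mm tall, loose; origin under its centre. Leave alone.
- paperweight: domed glass paperweight, 74 mm across, 51 mm tall, loose, at the back right; origin under its centre. Leave alone.
- acrylic_box: clear acrylic box 85 mm (x) by 115 mm (y) by 50 mm with a hinged lid and small knob, fixed, on the right, near the robot; origin under its centre. Leave alone.
- acrylic_lid (a joint): lid of the acrylic box, 0 = shut (rad). Leave shut.
- screwdriver: screwdriver 160 mm long, lying loose on the left near the robot; origin under its middle, handle towards own -x. Leave alone.
- mug: white mug 80 mm across, 92 mm tall, loose, at the back left; origin under its centre. Leave alone.

How it is judged:
On the way, in this order (a step that is already met when the one before it is completed fails the run):
1. the release is pressed down far enough to free the ratchet, the jaw still where it stood (value of joint release above 0.004 m and distance of jaw_face from where it was at the start of the episode below 0.012 m), for 0.1 s.
2. the jaw has been pushed back to the end of the bar (within 6 mm of its end stop) (value of joint jaw above 0.136 m), for 0.1 s.
At the end, for the whole second after the job is handed in: The jaw rests at the end of its bar (within 7 mm of its end stop), the release pad has sprung up (less than 3.8 mm down), both drives stand upright (within 0.15 rad) within 12 mm of where they were, and nothing else on the shelf has been disturbed (value of joint jaw above 0.135 m and value of joint release below 0.0038 m and distance of each of silicone_case_mid, metal_drive_mid from where it was at the start of the episode below 0.012 m and angle between each of silicone_case_mid, metal_drive_mid's own z axis and vertical below 0.15 rad); the robot touches nothing.
It fails at once if a drive is lifted, tipped or carried (distance of any of silicone_case_mid, metal_drive_mid from where it was at the start of the episode above 0.02 m or angle between any of silicone_case_mid, metal_drive_mid's own z axis and vertical above 0.3 rad).
It fails at once if the jaw is pinched: its thumb stop, plate, carriage or release pad is squeezed between the fingers ((contact force between the fingers and jaw_c5 above 3 N and (contact force between the fingers and jaw_c6 above 3 N or contact force between the fingers and jaw_c7 above 3 N)) or (contact force between the fingers and jaw_c0 above 3 N and contact force between the fingers and jaw_c1 above 3 N) or (contact force between the fingers and jaw_c2 above 3 N and contact force between the fingers and jaw_c3 above 3 N) or (contact force between the fingers and release_c1 above 3 N and contact force between the fingers and release_c2 above 3 N)).
It fails at once if another thing on the shelf is shoved, lifted or opened (distance of any of magnet_tray, paperweight, screwdriver, mug from where it was at the start of the episode above 0.02 m or value of joint any of bay0, bay1 above 0.01 m or value of joint acrylic_lid above 0.15 rad).
It also fails if it takes over 35 s, if anything falls off the work surface, if the arm or the gripper's body presses on something with over 40 N, if the wrist force passes 120 N, or if a joint passes its speed limit or range.

ROBOT

A 6-joint arm with a two-finger parallel gripper is mounted at the origin on the work surface. World frame = base frame: x ahead of the robot, y to its left, z up, the work surface at z = 0. Lengths are in m, angles in rad, forces in N, time in s.
With the tool pointing down it reaches from about 0.375 to 0.975 m from the base axis. Payload 3.8 kg.
Tool frame: the origin (TCP) lies midway between the tips of the shut fingers; the grasp point (between the pads) lies 19 mm behind it; x points along the fingers, y is the direction in which the jaws open and shut, and the axes are right-handed (so a half turn about x gives the same grasp; the last joint's range is limited). The gripper opens to 88 mm and grips with 3 to 60 N. Pads are 18 mm wide; open, the fingers measure 123 mm over their backs; the gripper's body (75 mm by 187 mm) begins 45 mm behind the grasp point.
Start: joints at [-1.163, 0.264, 1.604, -0, 1.274, -0.037], TCP at [0.29, -0.609, 0.239] pointing down, gripper open.
Joint ranges: [-2.63, 2.63], [-0.94, 2.18], [0.31, 2.57], [-1.31, 4.45], [0, 2.66], [-2.55, 2.55]. Speed limits (rad/s): [2.57, 2.57, 3.14, 3.14, 3.14, 3.14].

INTERFACE

Orientations are given as a rotation vector (axis times angle).
In Python, from cell import manip, inverse_kinematics, cams, order gives the robot as it stands. Calls block until the motion is done:
- manip.move_pose(position, orientation): joint-space move of the TCP to a pose.
- manip.move_linear(position, rate=0.15, rot=None): straight line of the TCP; rot=None keeps the orientation; rate is the mean speed in m/s.
- manip.set_joints(angles): joint-space move.
- manip.set_gripper(opening, force=None): finger opening in m; force is the grip in N (None keeps the last); returns when the fingers have stopped.
- manip.dwell(seconds).
- inverse_kinematics(position, orientation): joint angles nearest the present ones, or None.
- manip.state(): the state.
- cams.capture(name): name is "scene" or "side" or "wrist"; returns a dict with "image" (480x640x3 uint8, blue, green, red), "z_map" (480x640 float32, m along the optical axis (not along the pixel's ray), 0 where there is no reading), "intrinsics" (3x3 intrinsics, pixels), "position" and "orientation" of the camera in the world; the wrist camera has in their place "T_tool_cam" (4x4, takes a point from camera to tool coordinates, whose origin is the TCP and whose axes are the tool frame's). Camera axes: x right, y down, z forward; pixel columns grow to the right and rows downward; lengths in m; the calibration is good to about 2 mm. A picture is of the moment at which its call begins: read the wrist's pose just before it.
A pose or a line that the arm cannot do raises manip.IKError and nothing moves.
- order.close_job(): hands the job in, once; it reports no verdict.
The state is a dict: "clock": time; "joint_pos": joint angles; "joint_velocities": joint speeds; "tau": joint torques, N m; "tool_pos": TCP position; "tcp_rot": TCP orientation; "contact_force": force on the tool from outside, world axes, zero at the start; "moment": the same for the moment, N m; "gripper_width": finger opening in m.
Only numpy, scipy, OpenCV 4.12 (cv2) and the standard library are available. Lean on these libraries where they do the work, as an engineer would, in place of code of your own. Each camera call takes 0.05 s, during which the arm holds its last target.

## Working session

There is one attempt and no reset: what is moved stays moved. The work goes in short steps, each a Python script; the robot and the scene stay as the last script left them, time stands still between calls to the robot, and variables do not carry over. Pictures are saved under pics/ and viewed, and the job is handed in when it is done.

```bash
ls; mkdir -p pics; python3 - <<'E'
from cell import manip,cams
import cv2,numpy as np
s=manip.state();print(s)
for n in("scene","side"):
    c=cams.capture(n);cv2.imwrite(f"pics/{n}0.png",c["image"]);np.savez(f"pics/{n}0.npz",**c)
    print(n,c["position"],c["orientation"],c["intrinsics"])
E
```

```text
pics
{'clock': 0.0, 'joint_pos': array([-1.16289370e+00,  2.64754776e-01,  1.60535941e+00,  4.32463623e-06,
        1.27368505e+00, -3.68429904e-02]), 'joint_velocities': array([ 0.00066566, -0.00115079,  0.000121  , -0.00013984, -0.00082038,
       -0.00140876]), 'tau': array([-8.02401119e-04, -5.02116358e+01, -3.56882215e+01,  7.31567061e-02,
        2.93934275e-02, -1.63143595e-04]), 'tool_pos': array([ 0.29015983, -0.60867506,  0.23739478]), 'tcp_rot': array([ 1.97534385,  0.44893761, -1.97616014]), 'contact_force': array([-0.3960106 ,  0.03988598,  0.34327653]), 'moment': array([-0.02426657,  0.02098861,  0.02129277]), 'gripper_width': 0.08840071419257574}
scene [1.00153395 0.65951427 1.07840578] [-0.79674364 -2.67719957  0.92720444] [[514.90497294   0.         329.65861707]
 [  0.         514.90497294 238.16969393]
 [  0.           0.           1.        ]]
side [0.35778794 0.98447822 0.87717239] [-0.28285092  2.71224219 -1.33445813] [[545.9880988    0.         323.03126557]
 [  0.         545.9880988  227.45918171]
 [  0.           0.           1.        ]]
```

View pics/scene0.png

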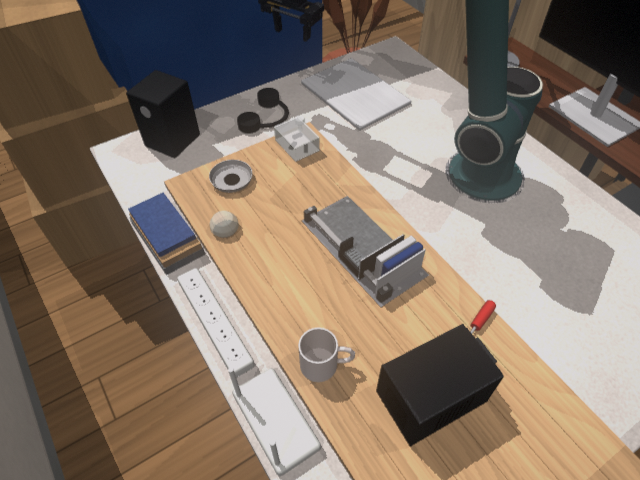

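View pics/side0.png

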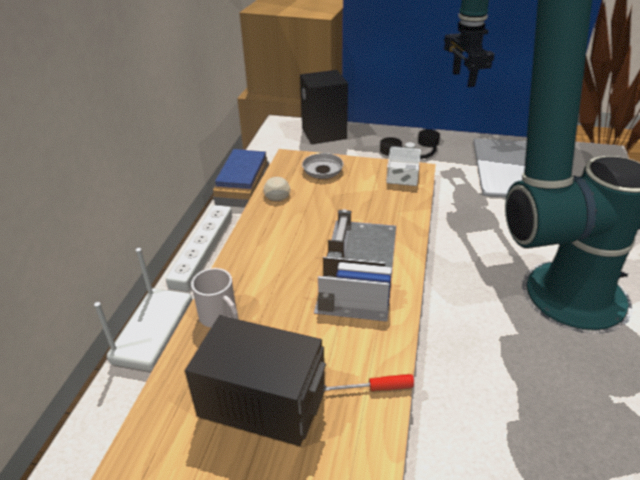

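The scene picture shows the bookend at about (365,248): fixed jaw near (400,270), sliding jaw near (370,255), bar end block near (310,212). I'll enlarge it and compute the points.

```bash
cat > h.py <<'E'
import numpy as np,cv2
from scipy.spatial.transform import Rotation as R
def cloud(c,T=None):
    K=c["intrinsics"];z=c["z_map"];v,u=np.mgrid[:480,:640]
    P=np.stack([(u-K[0,2])/K[0,0]*z,(v-K[1,2])/K[1,1]*z,z],-1)
    if T is None: Rm=R.from_rotvec(c["orientation"]).as_matrix();t=c["position"]
    else: Rm=T[:3,:3];t=T[:3,3]
    P=P@Rm.T+t; P[z==0]=np.nan
    return P
E
python3 - <<'E'
from h import *
for n,(x0,y0,x1,y1) in dict(scene=(290,180,440,310),side=(300,200,410,330)).items():
    c=dict(np.load(f"pics/{n}0.npz"));P=cloud(c)
    cv2.imwrite(f"pics/{n}0c.png",cv2.resize(c["image"][y0:y1,x0:x1],None,fx=4.6,fy=4.6,interpolation=cv2.INTER_CUBIC))
    for u,v in ([(310,212),(348,245),(385,290),(345,200),(425,272),(300,300)] if n=="scene" else [(345,215),(395,230),(326,300),(388,290)]): print(n,u,v,P[v,u].round(3))
E
```

```text
scene 310 212 [ 0.554 -0.093  0.082]
scene 348 245 [0.539 0.056 0.095]
scene 385 290 [0.538 0.203 0.086]
scene 345 200 [ 0.436 -0.104  0.048]
scene 425 272 [0.407 0.198 0.049]
scene 300 300 [0.702 0.098 0.045]
side 345 215 [ 0.547 -0.094  0.075]
side 395 230 [ 0.421 -0.094  0.048]
side 326 300 [0.531 0.207 0.078]
side 388 290 [0.408 0.181 0.105]
```

View pics/scene0c.png

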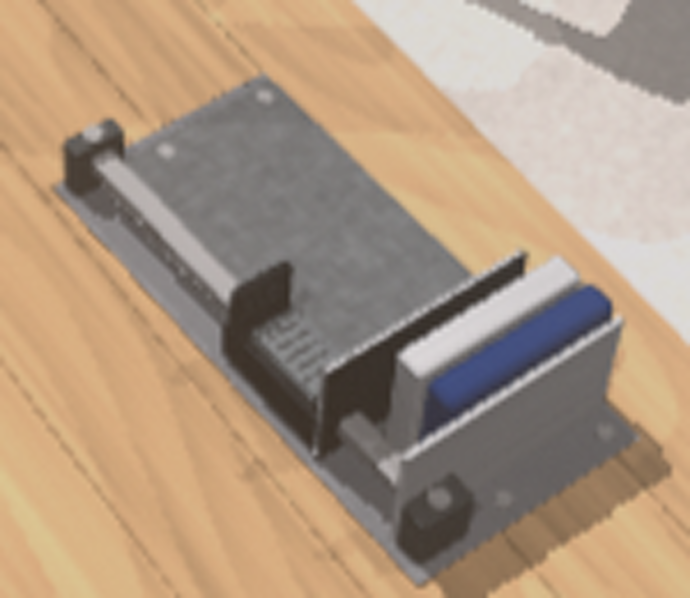

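View pics/side0c.png

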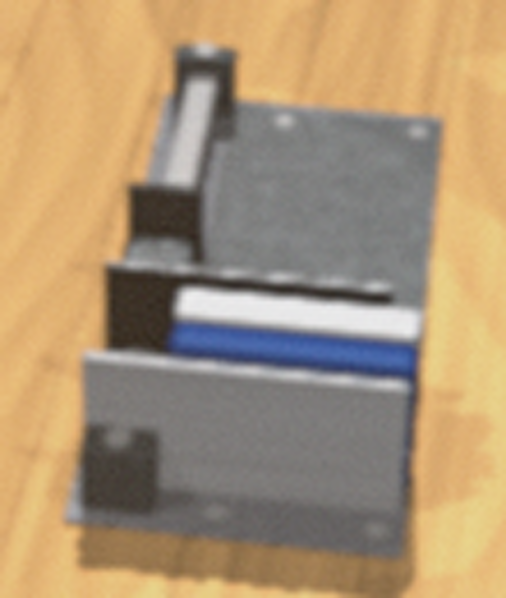

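The crops show the blue and white drives between the jaws, with the silver drive next to the sliding jaw. The thumb stop is at scene pixel (347,243) and the ribbed pad at about (355,254). Next is a close wrist view from above.

```bash
python3 - <<'E'
from h import *
from cell import manip,cams,inverse_kinematics
print(R.from_rotvec(manip.state()["tcp_rot"]).as_matrix().round(2))
yaw=0.054
# tool x down, tool y along +-bar
for sgn in (1,-1):
    b=np.array([-np.sin(yaw),np.cos(yaw),0])*sgn; x=np.array([0,0,-1.]); M=np.stack([x,b,np.cross(x,b)],1)
    q=inverse_kinematics([0.545,0.02,0.36],R.from_matrix(M).as_rotvec()); print(sgn,q)
c=cams.capture("wrist");print(c["T_tool_cam"].round(3))
E
```

```text
[[-0.    0.43 -0.9 ]
 [ 0.   -0.9  -0.43]
 [-1.   -0.   -0.  ]]
1 [-8.99243061e-03 -3.48971803e-02  1.71510034e+00 -4.44089210e-16
  1.46138949e+00 -1.63378876e+00]
-1 [-0.00899243 -0.03489718  1.71510034  0.          1.46138949  1.5078039 ]
[[-0.001 -0.264  0.965 -0.147]
 [ 1.    -0.001  0.    -0.001]
 [ 0.001  0.965  0.264 -0.067]
 [ 0.     0.     0.     1.   ]]
```

```bash
cat >> h.py <<'E'
def rot(yaw,sgn=1):
    b=np.array([-np.sin(yaw),np.cos(yaw),0])*sgn; x=np.array([0,0,-1.]); return R.from_matrix(np.stack([x,b,np.cross(x,b)],1)).as_rotvec()
def wrist(cams,manip,name):
    s=manip.state();c=cams.capture("wrist");T=np.eye(4);T[:3,:3]=R.from_rotvec(s["tcp_rot"]).as_matrix();T[:3,3]=s["tool_pos"]
    c["T"]=T@c["T_tool_cam"];cv2.imwrite(f"pics/{name}.png",c["image"]);np.savez(f"pics/{name}.npz",**c);return c
E
python3 - <<'E'
from h import *
from cell import manip,cams
manip.set_gripper(0.0,20)
manip.move_pose([0.53,0.04,0.30],rot(0.054))
wrist(cams,manip,"w1");print(manip.state()["clock"],manip.state()["gripper_width"],manip.state()["tool_pos"])
E
```

```text
3.9667 0.0004267997642854274 [0.53015984 0.03934785 0.29988598]
```

View pics/w1.png

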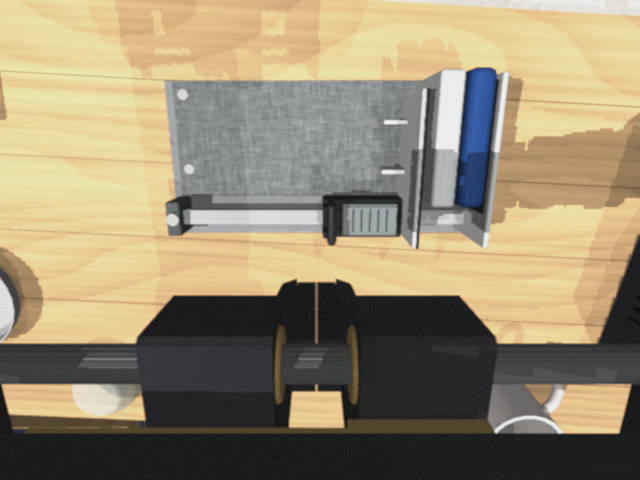

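The pad is clear at (368,219), with the stop top at (331,219), jaw plate at (417,165) and bar-end block at (175,217). I'll fit those from the depth.

```bash
python3 - <<'E'
from h import *
c=dict(np.load("pics/w1.npz"));P=cloud(c,c["T"])
for n,(u,v) in dict(pad=(368,219),padL=(346,219),padR=(392,219),padT=(368,207),padB=(368,232),barL=(200,217),barR=(310,217),plate=(417,240),plate2=(424,95),block=(173,216),stop=(331,219)).items(): print(n,P[v-1:v+2,u-1:u+2].reshape(-1,3).mean(0).round(4))
# bar fit: top at z .075
m=np.zeros((480,640),bool);m[200:235,195:318]=1
Q=P[m&(abs(P[...,2]-.075)<.004)];d=Q[:,:2]-Q[:,:2].mean(0);w=np.linalg.svd(d,full_matrices=0)[2][0];print("bar",len(Q),Q.mean(0),w,np.arctan2(-w[0]*np.sign(w[1]),abs(w[1])))
m[:]=0;m[195:245,335:405]=1
z=P[...,2];Q=P[m&(z>.087)&(z<.098)];print("pad",len(Q),Q.mean(0),np.percentile(Q,[2,98],axis=0))
m[:]=0;m[190:250,320:345]=1
Q=P[m&(z>.105)&(z<.118)];print("stop top",len(Q),Q.mean(0),np.percentile(Q,[2,98],axis=0))
m[:]=0;m[60:260,405:435]=1
Q=P[m&(z>.122)&(z<.13)];print("plate top",len(Q),Q.mean(0),np.percentile(Q,[2,98],axis=0))
d=Q[:,:2]-Q[:,:2].mean(0);print(np.linalg.svd(d,full_matrices=0)[2][0])
m[:]=0;m[190:245,160:190]=1
Q=P[m&(z>.081)&(z<.089)];print("block",len(Q),Q.mean(0),np.percentile(Q,[2,98],axis=0))
E
```

```text
pad [0.5377 0.0892 0.0916]
padL [0.5389 0.0683 0.0913]
padR [0.5365 0.1121 0.0916]
padT [0.5263 0.0883 0.0908]
padB [0.5505 0.0904 0.0916]
barL [ 0.5477 -0.0752  0.0761]
barR [0.5421 0.0339 0.0759]
plate [0.5469 0.1286 0.1256]
plate2 [0.428  0.1195 0.1259]
block [ 0.5453 -0.0975  0.088 ]
stop [0.5346 0.0529 0.1139]
bar 1835 [ 0.54390999 -0.0197244   0.07575937] [-0.05259219  0.99861607] 0.05261646358318173
pad 1755 [0.53776595 0.09141673 0.09122644] [[0.5234085  0.06515444 0.08829721]
 [0.55266608 0.12334179 0.09327302]]
stop top 371 [0.53917734 0.05327108 0.11298228] [[0.52220525 0.04902998 0.10819512]
 [0.55763855 0.05757587 0.11516021]]
plate top 1507 [0.4860699  0.12474198 0.12519157] [[0.42498853 0.11818318 0.12240592]
 [0.55028078 0.13736253 0.12714123]]
[0.99784861 0.06556027]
block 520 [ 0.54776301 -0.09788945  0.0859481 ] [[ 0.53196217 -0.10508261  0.08207652]
 [ 0.56461359 -0.09154056  0.08868065]]
```

Yaw is 0.053 rad and the pad centre is (0.538, 0.0905, 0.092), which agrees with the stop and plate positions. I'll descend onto the pad and press.

```bash
python3 - <<'E'
from h import *
from cell import manip,cams
def pr(t):
    s=manip.state();print(t,round(s["clock"],2),s["tool_pos"].round(4),s["contact_force"].round(1))
r=rot(0.053)
manip.move_pose([0.538,0.0905,0.16],r);pr("above")
manip.move_linear([0.538,0.0905,0.100],0.08);pr("near")
for z in (.094,.090,.087,.085,.0835):
    manip.move_linear([0.538,0.0905,z],0.03);pr(z)
wrist(cams,manip,"w2")
c=cams.capture("scene");cv2.imwrite("pics/s2.png",cv2.resize(c["image"][150:330,270:470],None,fx=3.5,fy=3.3))
E
```

```text
above 4.62 [0.5387 0.0902 0.1608] [0.8 0.3 0.7]
near 5.52 [0.5383 0.0905 0.1002] [ 0.3  0.7 -0.5]
0.094 5.87 [0.5379 0.0905 0.0939] [0.6 0.5 0.1]
0.09 6.15 [0.5386 0.0906 0.0904] [-0.1 -0.   2.5]
0.087 6.4 [0.5386 0.0906 0.0874] [ 1.9 -0.   3.6]
0.085 6.65 [0.5386 0.0906 0.0853] [2.  0.7 4.5]
0.0835 6.9 [0.5385 0.0906 0.0838] [3.6 0.2 5.1]
```

View pics/s2.png

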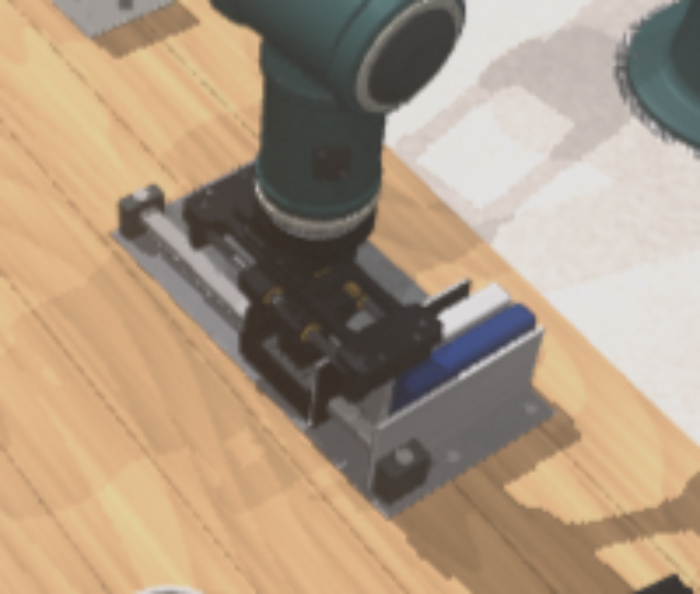

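View pics/w2.png

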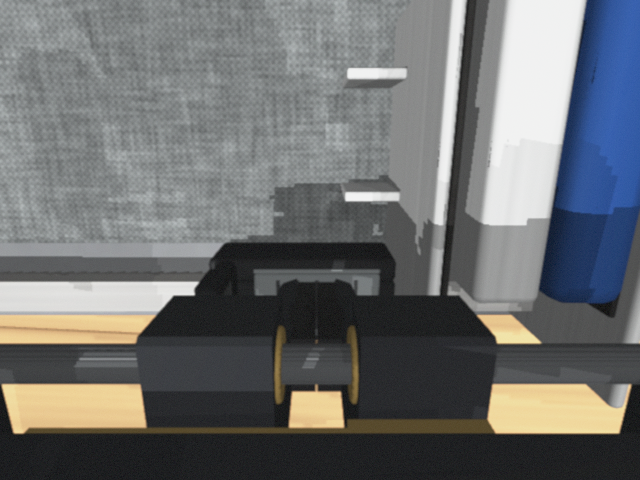

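The fingertips are centred on the pad, about 8 mm down with 5 N on it, and the jaw plate has not moved. Now I'll push back along the bar in stages.

```bash
python3 - <<'E'
from h import *
from cell import manip,cams
p0=np.array([0.538,0.0905,0.0832]);d=np.array([np.sin(.053),-np.cos(.053),0])
for s in (.01,.02,.04,.07,.10,.12,.13,.14,.148,.152,.156,.160):
    manip.move_linear(p0+d*s,0.05)
    st=manip.state();f=st["contact_force"];print(s,round(st["clock"],2),st["tool_pos"].round(4),f.round(1))
    if f@d<-9 or abs(f[2])>20:break
wrist(cams,manip,"w3")
E
```

```text
0.01 7.35 [0.5389 0.0797 0.0834] [2.5 0.7 5.1]
0.02 7.7 [0.5394 0.0694 0.0834] [ 2.  -0.3  5.2]
0.04 8.25 [0.5404 0.0494 0.0834] [ 1.9 -0.4  4.2]
0.07 9.0 [0.542  0.0196 0.0834] [1.9 0.  6. ]
0.1 9.75 [ 0.5435 -0.0103  0.0834] [ 2.6 -0.2  4.7]
0.12 10.3 [ 0.5446 -0.0304  0.0834] [ 2.8 -0.8  4.3]
0.13 10.65 [ 0.5451 -0.0404  0.0834] [ 2.4 -1.6  5.9]
0.14 11.0 [ 0.5453 -0.05    0.0834] [1.3 0.6 5.8]
0.148 11.31 [ 0.5452 -0.0576  0.0834] [-0.2  0.9  7.2]
0.152 11.56 [ 0.5453 -0.0613  0.0833] [-0.6  2.3  8.2]
0.156 11.81 [ 0.5453 -0.0638  0.0833] [0.4 8.5 8.6]
0.16 12.06 [ 0.5454 -0.0639  0.0833] [-0.2 23.7 10.4]
```

View pics/w3.png

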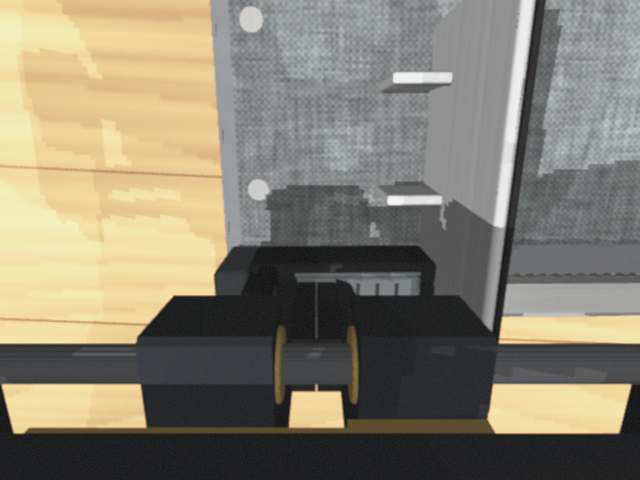

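The carriage has met the block: the push force rose to 24 N and motion stopped. I'll ease the push, lift straight up, then check.

```bash
python3 - <<'E'
from h import *
from cell import manip,cams
p0=np.array([0.538,0.0905,0.0832]);d=np.array([np.sin(.053),-np.cos(.053),0])
def pr():
    s=manip.state();print(round(s["clock"],2),s["tool_pos"].round(4),s["contact_force"].round(1))
manip.move_linear(p0+d*.156,0.05);pr()
manip.move_linear(p0+d*.155+[0,0,.012],0.04);pr()
manip.move_linear(p0+d*.152+[0,0,.06],0.1);pr()
manip.move_linear([0.53,0.0,0.30],0.25);pr()
c=wrist(cams,manip,"w4");P=cloud(c,c["T"])
c2=cams.capture("scene");cv2.imwrite("pics/s4.png",c2["image"]);np.savez("pics/s4.npz",**c2);pr()
E
```

```text
12.36 [ 0.5454 -0.0636  0.0833] [0.7 8.5 8.4]
12.81 [ 0.5451 -0.0646  0.0945] [ 0.2  1.  -0.2]
13.44 [ 0.5459 -0.0613  0.1431] [-0.6  0.2 -0.4]
14.27 [ 5.292e-01 -1.000e-04  2.982e-01] [-0.2 -0.1  0.3]
14.37 [ 5.288e-01 -4.000e-04  2.973e-01] [ 0.7  0.2 -1.1]
```

View pics/w4.png

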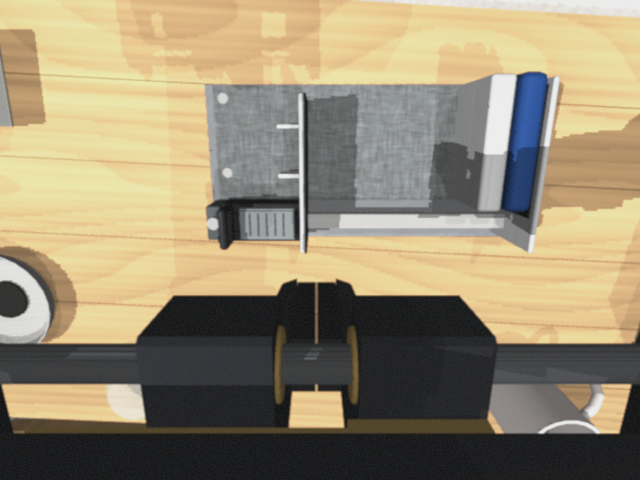

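View pics/s4.png

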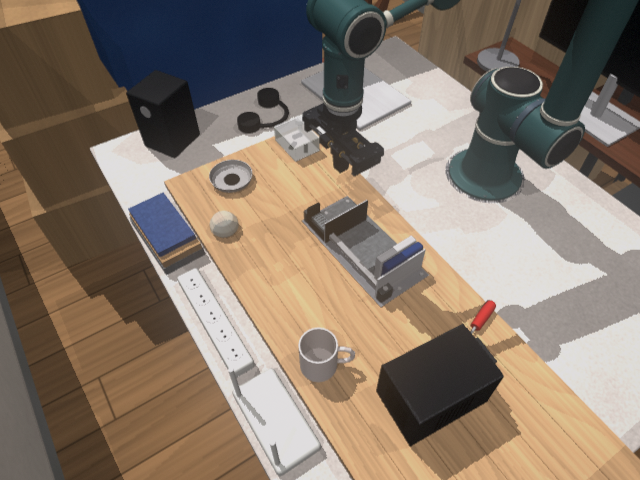

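The jaw is at the end, with the stop against the block at (222,225), and both drives are standing at (500,145) and (525,145). I'll check the pad height, jaw gap and drive positions in numbers.

```bash
python3 - <<'E'
from h import *
def m(f,box,z0,z1):
    c=dict(np.load(f));P=cloud(c,c["T"] if "T" in c else None);x0,y0,x1,y1=box
    Q=P[y0:y1,x0:x1].reshape(-1,3);Q=Q[(Q[:,2]>z0)&(Q[:,2]<z1)];return np.median(Q,0).round(4),len(Q)
print("pad now",m("pics/w4.npz",(250,210,293,236),.07,.11),"before",m("pics/w1.npz",(346,208,392,233),.07,.11))
print("stop now",m("pics/w4.npz",(215,195,236,250),.105,.118),"before",m("pics/w1.npz",(320,190,345,250),.105,.118))
c1=dict(np.load("pics/w1.npz"));c4=dict(np.load("pics/w4.npz"))
for n,hs in (("blue",lambda h:(h[...,0]>100)&(h[...,0]<130)&(h[...,1]>120)),("silver",lambda h:(h[...,1]<40)&(h[...,2]>120))):
  for c,x in((c1,430),(c4,470)):
    P=cloud(c,c["T"]);h=cv2.cvtColor(c["image"],cv2.COLOR_BGR2HSV);k=hs(h)&(abs(P[...,2]-.122)<.005);k[:,:x]=0;k[:, x+(95 if x==470 else 60):]=0;k[260:]=0
    if n=="silver":  # between jaw and blue only
        k[:,(470 if x==430 else 520):]=0
    Q=P[k];print(n,np.median(Q,0).round(4),len(Q))
E
```

```text
pad now (array([ 0.5441, -0.0423,  0.0913]), 1116) before (array([0.5387, 0.0897, 0.0915]), 1145)
stop now (array([ 0.5466, -0.0827,  0.1131]), 431) before (array([0.5391, 0.0532, 0.1133]), 371)
blue [0.463  0.159  0.1258] 1600
blue [0.457  0.1592 0.1258] 1755
silver [0.4548 0.1418 0.1256] 3194
silver [0.4543 0.1416 0.1256] 3376
```

The pad is up and the drives have not moved. The stop-to-block gap is uncertain by a few mm, so I'll measure it more directly before handing in.

```bash
python3 - <<'E'
from h import *
o=np.array([0.538,0.0905]);b=np.array([-np.sin(.053),np.cos(.053)]);a=np.array([np.cos(.053),np.sin(.053)])
for f in("w1","w4"):
    c=dict(np.load(f"pics/{f}.npz"));P=cloud(c,c["T"]);s=(P[...,:2]-o)@b;t=(P[...,:2]-o)@a;z=P[...,2]
    def H(n,k):
        v=s[k];print(f,n,k.sum(),np.percentile(v,[3,25,50,75,97]).round(4))
    H("jaws top",(abs(z-.125)<.0025)&(t<0.018)&(t>-.11)&(s<.06) & (s>-.2)& (abs(t+.0)<.2)) 
    H("jaw plate only t>-.02",(abs(z-.125)<.0025)&(t>-.0)&(t<.02)&(s<.055))
    H("fixed plate",(abs(z-.125)<.0025)&(t>-.0)&(t<.02)&(s>.07)&(s<.13))
    H("stop top",(abs(z-.113)<.0025)&(abs(t)<.017)&(s<.0)&(s>-.19))
    H("block",(abs(z-.085)<.003)&(abs(t)<.015)&(s<-.17)&(s>-.21))
c=dict(np.load("pics/w4.npz"));cv2.imwrite("pics/w4c.png",cv2.resize(c["image"][180:260,195:315],None,fx=6,fy=6,interpolation=cv2.INTER_CUBIC))
E
```

```text
w1 jaws top 3190 [0.0328 0.0365 0.0485 0.0541 0.0593]
w1 jaw plate only t>-.02 147 [0.0327 0.0337 0.0353 0.0369 0.0383]
w1 fixed plate 124 [0.0949 0.0956 0.0966 0.0976 0.0996]
w1 stop top 325 [-0.0409 -0.0392 -0.0373 -0.0355 -0.0335]
w1 block 397 [-0.1957 -0.1923 -0.1882 -0.1846 -0.1828]
w4 jaws top 3104 [-0.1043 -0.1005  0.0487  0.0543  0.0593]
w4 jaw plate only t>-.02 133 [-0.1041 -0.1032 -0.1015 -0.0998 -0.0989]
w4 fixed plate 140 [0.0946 0.0954 0.0963 0.0975 0.0994]
w4 stop top 324 [-0.1784 -0.1762 -0.1741 -0.1723 -0.171 ]
w4 block 329 [-0.1961 -0.1933 -0.19   -0.1868 -0.1705]
```

View pics/w4c.png

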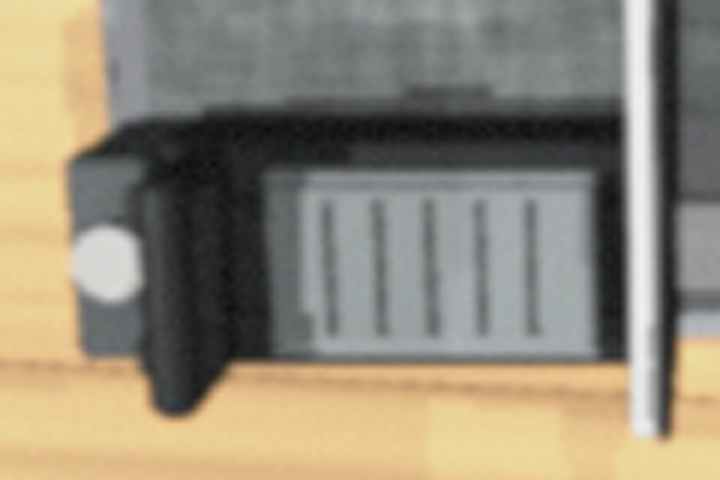

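```bash
python3 - <<'E'
from cell import manip,order
s=manip.state();print(s["clock"],s["contact_force"].round(1));order.close_job()
E
```

```text
14.3667 [ 0.7  0.2 -1.1]
the job is handed in; nothing more can be done
```

I pressed the release pad with the shut fingertips, about 8 mm down at roughly 5 N, before the jaw moved. Keeping it pressed, I pushed the jaw back until it hit a hard stop at 24 N, then eased off, lifted clear and handed in at 14.4 s. The job reported no verdict, so the results below are from my own camera measurements.

**What the last checks showed**
- **Jaw:** the spacing between the jaw plates puts it at about 0.141 ± 0.002 m, up from about 0.005 m at the start.
- **Release pad:** its top is back at z = 0.0913 m, against 0.0915 m before, so it has sprung up.
- **Drives:** both still stand where they were. The blue one's y and both top heights match within 1 mm. Its x median differs by 6 mm, which I put down to the viewing angle and did not check.
- **Rest of the shelf:** I compared the scene pictures by eye only. The mug, tray, paperweight, screwdriver, tower and acrylic box look unchanged.
- **Robot:** it hangs clear with the TCP at about 0.30 m and near zero contact force.

**One disagreement:** the depth data shows about 3–4 mm between the thumb stop and the end block. I think this is the carriage reaching slightly past the stop, because the push force and the plate spacing both say the jaw is at the end. I did not confirm it separately.

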